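# Shut off the chisel air line

### The job

The air line to the chisels has to be shut off. With the fingertips, push the steel dust cover of the bench air box all the way aside along its rails by its lip, without lifting it, then push the valve lever marked with the round tag plate a quarter turn clockwise until it is fully shut against its stop. Leave the plain lever as it is and the tools and other things around the box where they are, and finish with the cover still open.

Things in the scene. Friction and masses are not known exactly. Their poses are not given: they have to be found in the camera images.
- air_box: Grey metal bench air box, fixed. Origin on the table under its open well's centre. In its frame (mm): outside x -90..90, y -135..410, 75 high; guide rails 84 high on both long edges (5 wide). Well open on top: x +-75, y +-120, floor at 8; two lever valves in it. Closed deck from y 120 to 410, over which the cover slides. Regulator 160 high behind the deck (x 110..200, y 240..300).
- cover_slide (a joint): Travel of the steel dust cover along the air box's +y direction: 0 = well covered, 0.27 m = fully open at its stop. Starts at 0 to 0.03. It slides with about 2.5 N of friction and stays where it is left.
- cover_lip (a point): Top centre of the push lip of the steel cover (plate 166 x 260 mm, top 83 mm above the table, 0.55-0.9 kg, loose on its runners: could be lifted, must not be). The lip is an upright strip, 110 mm along the box's x, 8 mm thick, 83 to 107 mm above the table, 4 mm from the cover's -y edge. Push it to the box's +y. At full travel it is at box y +144, just past the well.
- tag_pivot (a point): On the pivot axis (vertical) of the tagged lever, 68 mm above the table, at the top of the lever's blade. This valve is the marked one: a round flat metal tag plate, 42 mm across and 4.5 mm thick, is fixed on the lever over its pivot. At box x = +30 and box y = -55 or +45 mm (the plain valve has the other place).
- tag_end (a point): Top of the free end of the tagged lever, 70 mm from the pivot. The lever is a straight steel blade 12 mm wide with upright sides, from 50 to 68 mm above the table.
- tag_lever (a joint): Angle of the tagged lever: 0 = open, pointing along the box's -x (along its pipe); grows clockwise seen from above; 1.571 = shut at its stop, pointing along the box's +y (across its pipe). Starts at 0 to 0.25. Stiff (about 0.15 N m of friction), stays where it is left.
- plain_pivot (a point): On the pivot axis of the other, plain lever, 68 mm above the table; same blade, with only an 11 mm round nut over the pivot instead of the tag plate. It must stay as it is.
- plain_end (a point): Top of the free end of the plain lever, 70 mm from its pivot.
- mallet: Bystander, loose: wooden mallet lying on its side, 60 x 100 x 60 mm head on a 28 mm thick, 170 mm handle; origin under it.
- rasp: Bystander, loose: flat rasp, 210 mm long, 24 mm wide, 18 mm high, lying flat; origin under it.
- sanding_block: Bystander, loose: cork block, 45 x 75 x 28 mm, beside the box's -y end; origin under its centre.
- offcut: Bystander, loose: stepped white stone offcut, 75 x 65 x 41 mm; origin under its centre.
- chisel: Bystander, loose: flat chisel, 235 mm long, 24 mm wide, 18 mm high, lying flat; origin under it.
- mug: Bystander, loose: white mug, 80 mm across, 90 mm high, standing; origin under its centre.
- bottle: Bystander, loose: pale translucent bottle, 64 mm across, 180 mm high, standing; origin under its centre.

How it is judged (in metres and radians):
On the way, in this order (a step that is already met when the one before it is completed fails the run):
1. the dust cover is pushed aside (at least 240 of 270 mm) (value of joint cover_slide above 0.24 m), for 0.2 s.
2. the tagged lever is pushed shut (at least 1.45 of 1.571 rad) (value of joint tag_lever above 1.45 rad), for 0.2 s.
At the end, for the whole second after the job is handed in: The cover is open by at least 240 mm and lies flat in its rails, the tagged lever is at 1.45 rad or more and at rest, the plain lever's end is within 12 mm and every bystander within 30 mm of where it began (value of joint cover_slide between 0.24 and 0.28 m and value of joint tag_lever above 1.45 rad and velocity of joint tag_lever below 0.05 rad/s and velocity of joint cover_slide below 0.01 m/s and height (world z) of cover_lip below 0.112 m and distance of plain_end from where it was at the start of the episode below 0.012 m and distance of each of mallet, rasp, sanding_block, offcut, chisel, mug, bottle from where it was at the start of the episode below 0.03 m); the robot touches nothing.
It fails at once if the cover is lifted (its lip more than about 12 mm up) (height (world z) of cover_lip above 0.119 m).
It fails at once if the plain lever is moved (its end by more than 12 mm) (distance of plain_end from where it was at the start of the episode above 0.012 m).
It fails at once if a tool or other bystander is lifted, carried or shoved (more than 30 mm) (distance of any of mallet, rasp, sanding_block, offcut, chisel, mug, bottle from where it was at the start of the episode above 0.03 m).
It also fails if it takes over 54 s, if anything falls off the work surface, if the arm or the gripper's body presses on something with over 40 N, if the wrist force passes 120 N, or if a joint passes its speed limit or range.

### The arm

A 6-joint arm with a two-finger parallel gripper is mounted at the origin on the work surface. World frame = base frame: x ahead of the robot, y to its left, z up, the work surface at z = 0. Lengths are in m, angles in degrees, forces in N, time in s.
With the tool pointing down it reaches from about 0.4 to 0.825 m from the base axis. Payload 7 kg.
Tool frame: the origin (TCP) lies midway between the tips of the shut fingers; the grasp point (between the pads) lies r.tcp_to_grasp behind it (r.tcp_to_grasp is the distance from the TCP to the grasp point, in m); x points along the fingers, y is the direction in which the jaws open and shut, and the axes are right-handed (so a half turn about x gives the same grasp; the last joint's range is limited). The gripper opens to 88 mm and grips with 3 to 60 N. Pads are 19 mm wide; open, the fingers measure 130 mm over their backs; the gripper's body (78 mm by 193 mm) begins 47 mm behind the grasp point.
Start: joints at [-56.832, 20.546, 0.682, 0, -70.136, -16.507], TCP at [0.194, -0.647, 0.227] pointing down, gripper open.
Joint ranges: [-176.03, 176.03], [-82.01, 121.73], [-58.28, 71.71], [-173.87, 95.51], [-174.79, -0.11], [-173.66, 173.66]. Speed limits (degrees/s): [136.94, 136.94, 172.46, 180, 180, 180].

### API

Orientations are given as [roll, pitch, yaw] about the fixed x, y, z axes, in that order (R = Rz(yaw) Ry(pitch) Rx(roll)).
In Python, from plant import r gives the robot as it stands.
- The arm moves only by the tool carry_out, never from a script. Its argument "moves" is a list of rows, each a list of 7 numbers: the shift along the world's x, y, z in mm, then the turn, a rotation vector about the world's x, y, z in rad, then the opening in per cent of the stroke, from 0 (shut) to 100 (fully open). In form: [[x, y, z, wx, wy, wz, claw], ...]. A call has 1 to 5 rows; each row is the pose to reach, as a shift and turn from the pose commanded when the call began; what a row does not reach only later rows make up. A row lasts 1/10 s, in which the tool goes at most 50 mm and 8.59 degrees, less where a joint would pass 70% of its speed; a pose out of reach is approached as far as the arm can. A call with a gripper value outside its range is refused whole. The fingers move at their own pace and stop on an object; "squeeze" is the grip in N (left out, the last holds). Time passes only in rows, so rows that repeat a pose let the fingers close. It gives the time, the measured TCP pose, the force and the opening at its end, in the units of the state.
- r.get_state(): the state, without advancing time (a new reading comes with each control period).
- r.capture(name): name is "side" or "top"; returns the picture (480x640x3 uint8, blue, green, red); there is no depth.
- r.camera_params(name): a dict with "K" (3x3 intrinsics, pixels), "rvec" (rotation vector, rad) and "tvec" (3), from world to camera coordinates, as OpenCV has them. Camera axes: x right, y down, z forward; pixel columns grow to the right and rows downward; lengths in m; the calibration is good to about 2 mm. A picture is of the moment at which its call begins. camera_params takes no time and is no camera call.
- r.close_job(): hands the job in, once; it reports no verdict.
The state is a dict: "time_s": time; "joints": joint angles; "qd": joint speeds; "joint_torque": joint torques, N m; "tcp_pos": TCP position; "eef_rot": TCP orientation; "contact_force": force on the tool from outside, world axes, zero at the start; "moment": the same for the moment, N m; "gripper_width": finger opening in m.
Only numpy, scipy, OpenCV 4.12 (cv2) and the standard library are available. Lean on these libraries where they do the work, as an engineer would, in place of code of your own. Each camera call takes 0.05 s, during which the arm holds its last target. There are 200 camera calls.

## Working session

There is one attempt and no reset: what is moved stays moved. The work goes in short steps, Python scripts to look and compute and a tool call to move; the robot and the scene stay as the last step left them, time stands still between calls to the robot, and variables do not carry over. Pictures are saved under pics/ and viewed, about 8 in all and at most 12, crops included, and the job is handed in when it is done.

Besides the shell and the picture viewer there is one more tool, called after "Request:" as name(argument=value, ...), one argument or row to a line, values as JSON. carry_out: Moves the arm, as the interface text tells. Its arguments: {"type":"object","properties":{"moves":{"type":"array"},"squeeze":{"type":"number"}},"required":["moves"]}

```bash
ls; mkdir -p pics; python3 - <<'E'
from plant import r
import cv2
for n in("top","side"):
    cv2.imwrite(f"pics/{n}0.png",r.capture(n)); print(n,r.camera_params(n))
print(r.get_state(), r.tcp_to_grasp)
E
```

```text
pics
top {'K': array([[488.06761031,   0.        , 313.12630957],
       [  0.        , 488.06761031, 243.12421838],
       [  0.        ,   0.        ,   1.        ]]), 'rvec': array([ 2.188605  , -2.14445193,  0.12317143]), 'tvec': array([-0.02681691,  0.55497361,  0.92535982])}
side {'K': array([[617.484976  ,   0.        , 321.31373649],
       [  0.        , 617.484976  , 238.01595318],
       [  0.        ,   0.        ,   1.        ]]), 'rvec': array([ 0.32101213, -2.66014493,  1.40610662]), 'tvec': array([0.52645761, 0.17217292, 1.30222704])}
{'time_s': 0.1, 'joints': array([-5.68298572e+01,  2.05886173e+01,  6.40559523e-01, -1.64334254e-02,
       -7.01350648e+01, -1.65066948e+01]), 'qd': array([ 0.10004768, -0.13826168,  0.10769885,  0.09799804, -0.00297899,
        0.02740613]), 'joint_torque': array([-6.31853782e-04, -5.84162915e+01,  2.93750364e+01,  7.01543257e+00,
        1.01617942e-02, -6.77601702e-05]), 'tcp_pos': array([ 0.1934068 , -0.64626498,  0.22571762]), 'eef_rot': array([ 95.97906774,  89.91545347, 112.6369203 ]), 'contact_force': array([ 0.02208456, -0.08140531, -0.4053982 ]), 'moment': array([-0.0098662 , -0.00274597, -0.00087107]), 'gripper_width': 0.08759794591087702} 0.0188
```

View pics/top0.png

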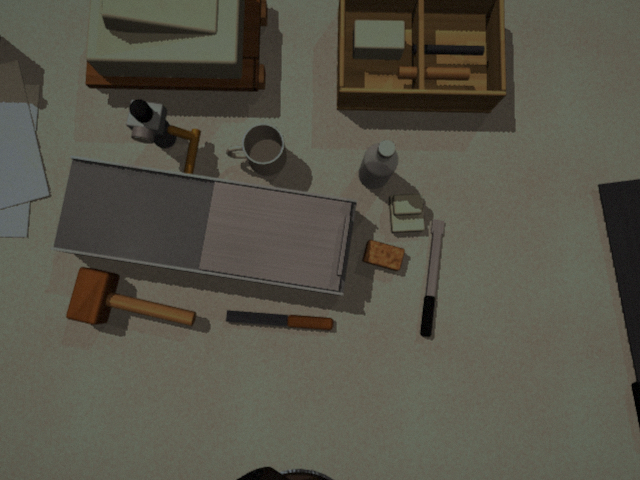

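View pics/side0.png

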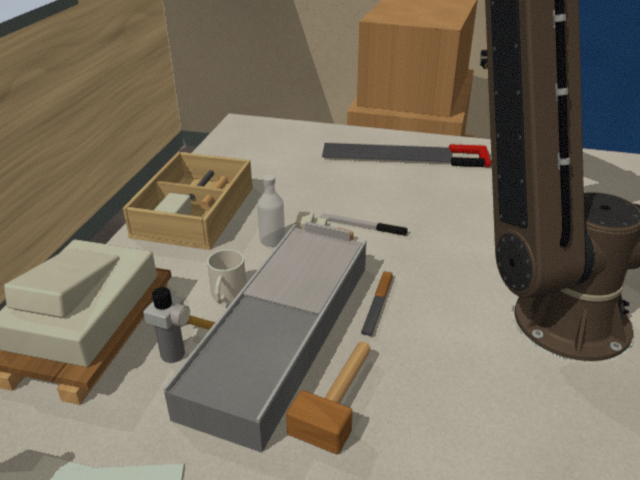

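The top view shows the box running image-left (+y) from about (350,245) to (68,205). The lip is near (342,247), with the sanding block at (384,255), just off the −y end. I'll enlarge this to get the pose.

```bash
python3 - <<'E'
import cv2,numpy as np
a=cv2.imread("pics/top0.png")
a=cv2.convertScaleAbs(a,alpha=1.6)
L=cv2.resize(a[150:270,40:120],None,fx=5,fy=5,interpolation=cv2.INTER_CUBIC)
R=cv2.resize(a[190:310,330:410],None,fx=5,fy=5,interpolation=cv2.INTER_CUBIC)
cv2.imwrite("pics/c1.png",np.hstack([L,R]))
E
```

```text
(no output)
```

View pics/c1.png

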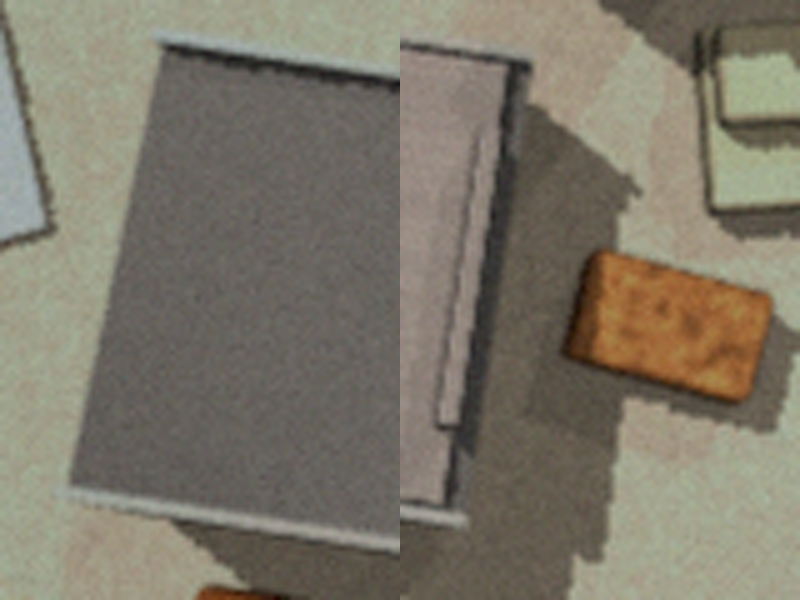

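The crop gives rail-end corners at full-image pixels (72,156.8), (53.2,249.2), (356,203.2) and (343.2,295.2). The lip's top centre is near (343.4,245.6), and the cork's near edge is around (365,252).

```bash
cat > h.py <<'E'
from plant import r
import cv2,numpy as np
from scipy.optimize import least_squares
def px(n,P):
    c=r.camera_params(n); return cv2.projectPoints(np.float64(P).reshape(-1,3),c["rvec"],c["tvec"],c["K"],None)[0][:,0]
def ray(n,uv,z):
    c=r.camera_params(n); R=cv2.Rodrigues(c["rvec"])[0]; C=-R.T@c["tvec"].ravel()
    d=R.T@np.linalg.inv(c["K"])@np.array([*uv,1.]); return C+d*(z-C[2])/d[2]
def b2w(p,P):
    P=np.float64(P).reshape(-1,3); c,s=np.cos(p[2]),np.sin(p[2])
    return P@np.array([[c,-s,0],[s,c,0],[0,0,1]]).T+[p[0],p[1],0]
def w2b(p,P):
    P=np.float64(P).reshape(-1,3)-[p[0],p[1],0]; c,s=np.cos(p[2]),np.sin(p[2])
    return P@np.array([[c,-s,0],[s,c,0],[0,0,1]])
E
python3 - <<'E'
from h import *
B=np.array([[90,410,84],[-90,410,84],[90,-135,84],[-90,-135,84]])/1e3
U=np.array([[72,156.8],[53.2,249.2],[356,203.2],[343.2,295.2]])
f=least_squares(lambda p:(px("top",b2w(p,B))-U).ravel(),[.5,0,0]); p=f.x
print(p,np.degrees(p[2]),f.fun); np.save("box.npy",p)
print("lip box",w2b(p,ray("top",(343.4,245.6),.107)),"closed lip y", -.126)
for uv in [(365,252),(367,241),(403,250),(398,269)]: print("cork",w2b(p,ray("top",uv,.028)))
for uv in [(390,200),(391,232)]: print("offcut",w2b(p,ray("top",uv,.03)))
print("bottle",w2b(p,ray("top",(386,150),.18)))
for q in [(0,-.126,.107),(0,.144,.107),(.03,-.055,.068),(.03,.045,.068)]: w=b2w(p,q)[0]; print(q,w,np.hypot(*w[:2]))
print("side corners",px("side",b2w(p,B)))
s=r.get_state(); 
from scipy.spatial.transform import Rotation as Ro
print(Ro.from_euler("xyz",s["eef_rot"],degrees=True).as_matrix().round(3))
E
```

```text
[ 0.55942084  0.04831461 -0.1384659 ] -7.933511702006431 [-0.29094662 -0.89276007 -2.2032916   0.77004029  2.14736469 -1.97453319
  0.37796398  1.8074702 ]
lip box [[ 0.00065892 -0.11925675  0.107     ]] closed lip y -0.126
cork [[ 0.00393861 -0.16693226  0.028     ]]
cork [[ 0.02604146 -0.16763762  0.028     ]]
cork [[ 0.01965359 -0.24003188  0.028     ]]
cork [[-0.01884189 -0.23552152  0.028     ]]
offcut [[ 0.11386696 -0.2005168   0.03      ]]
offcut [[ 0.05088271 -0.21146382  0.03      ]]
bottle [[ 0.16402509 -0.16209262  0.18      ]]
(0, -0.126, 0.107) [ 0.54202983 -0.07647943  0.107     ] 0.5473987952798367
(0, 0.144, 0.107) [0.57929627 0.19093638 0.107     ] 0.609951533357984
(0.03, -0.055, 0.068) [ 0.58154239 -0.01029969  0.068     ] 0.5816335944890766
(0.03, 0.045, 0.068) [0.59534478 0.0887432  0.068     ] 0.6019225541470047
side corners [[164.59129895 387.03142204]
 [260.46133958 418.7141709 ]
 [295.08967162 223.58155538]
 [367.57853389 239.36604476]]
[[-0.001 -0.287  0.958]
 [ 0.001  0.958  0.287]
 [-1.     0.001 -0.   ]]
```

Request:
carry_out(
  moves=[
    [26,41,0,0,0,-0.1,0],
    [52,82,0,0,0,-0.2,0],
    [78,123,0,0,0,-0.3,0],
    [104,164,0,0,0,-0.4,0],
    [130,205,0,0,0,-0.43,0],
  ],
  squeeze=40,
)

```text
time_s: 0.6
tcp_pos: [0.324, -0.4398, 0.2262]
eef_rot: [136.7, 90.0, 128.5]
contact_force: [1.7, 0.7, -0.6]
gripper_width: 0.0533
```

Request:
carry_out(
  moves=[
    [26,41,0,0,0,0,0],
    [52,82,0,0,0,0,0],
    [78,123,0,0,0,0,0],
    [104,164,0,0,0,0,0],
    [130,205,0,0,0,0,0],
  ],
)

```text
time_s: 1.1
tcp_pos: [0.454, -0.2347, 0.2266]
eef_rot: [34.0, 90.0, 26.0]
contact_force: [1.2, -1.6, 0.1]
gripper_width: 0.0133
```

Request:
carry_out(
  moves=[
    [26,41,0,0,0,0,0],
    [52,82,0,0,0,0,0],
    [83,124,0,0,0,0,0],
    [83,124,0,0,0,0,0],
    [83,124,0,0,0,0,0],
  ],
)

```text
time_s: 1.6
tcp_pos: [0.5367, -0.1114, 0.2258]
eef_rot: [-170.7, 89.9, -178.5]
contact_force: [-0.6, -0.2, -0.4]
gripper_width: 0.0005
```

Request:
carry_out(
  moves=[
    [0,0,-40,0,0,0,0],
    [0,0,-80,0,0,0,0],
    [0,0,-100,0,0,0,0],
    [0,0,-100,0,0,0,0],
  ],
)

```text
time_s: 2.0
tcp_pos: [0.5334, -0.1139, 0.1236]
eef_rot: [-169.4, 89.6, -177.5]
contact_force: [-0.7, -0.9, -0.7]
gripper_width: 0.0005
```

```bash
python3 - <<'E'
from h import *
t=r.capture("top"); s=r.capture("side")
t=cv2.resize(t[170:320,270:420],(600,600),interpolation=cv2.INTER_CUBIC)[:, :400+0] if 0 else cv2.resize(t[170:320,300:400],(400,600),interpolation=cv2.INTER_CUBIC)
s=cv2.resize(s[150:300,250:350+0],(400,600),interpolation=cv2.INTER_CUBIC)
cv2.imwrite("pics/d.png",cv2.convertScaleAbs(np.hstack([t,s]),alpha=1.5))
E
```

```text
(no output)
```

View pics/d.png

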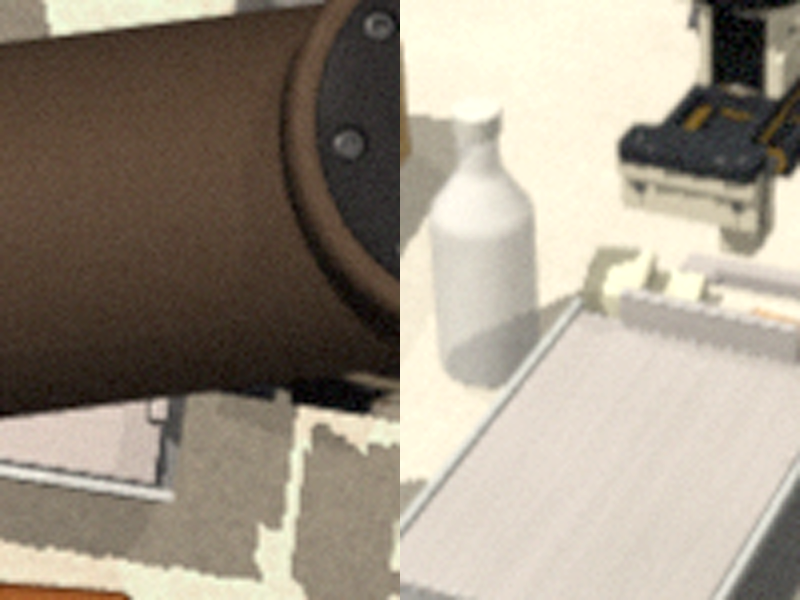

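The shut fingers hang behind the lip, around crop (745,240) in the side view. The body is well clear of the bottle. Next I'll descend and push along box +y, which is (0.138, 0.990) in world axes.

Request:
carry_out(
  moves=[
    [0,0,-17,0,0,0,0],
    [0,0,-32,0,0,0,0],
    [0,0,-32,0,0,0,0],
    [0,0,-32,0,0,0,0],
  ],
)

```text
time_s: 2.5
tcp_pos: [0.5373, -0.113, 0.0962]
eef_rot: [4.0, 89.9, -4.0]
contact_force: [0.5, -1.0, 0.7]
gripper_width: 0.0003
```

Request:
carry_out(
  moves=[
    [0.7,5,0,0,0,0,0],
    [1.4,10,0,0,0,0,0],
    [2.1,15,0,0,0,0,0],
    [2.8,20,0,0,0,0,0],
    [3.5,25,0,0,0,0,0],
  ],
)

```text
time_s: 3.0
tcp_pos: [0.5402, -0.0873, 0.0948]
eef_rot: [-66.0, 90.0, -73.9]
contact_force: [0.5, -3.4, 1.2]
gripper_width: 0.0009
```

Request:
carry_out(
  moves=[
    [1.4,10,0,0,0,0,0],
    [2.8,20,0,0,0,0,0],
    [4.2,30,0,0,0,0,0],
    [5.5,40,0,0,0,0,0],
    [7,50,0,0,0,0,0],
  ],
)

```text
time_s: 3.5
tcp_pos: [0.547, -0.0367, 0.0946]
eef_rot: [-146.4, 90.0, -154.4]
contact_force: [-0.2, -2.9, 2.2]
gripper_width: 0.0005
```

Request:
carry_out(
  moves=[
    [2,14,0,0,0,0,0],
    [4,28,0,0,0,0,0],
    [6,42,0,0,0,0,0],
    [8,56,0,0,0,0,0],
    [10,70,0,0,0,0,0],
  ],
)

```text
time_s: 4.0
tcp_pos: [0.5568, 0.0336, 0.0944]
eef_rot: [-165.4, 90.0, -173.3]
contact_force: [-1.8, -3.9, 1.8]
gripper_width: 0.0001
```

Request:
carry_out(
  moves=[
    [2,14,0,0,0,0,0],
    [4,28,0,0,0,0,0],
    [6,42,0,0,0,0,0],
    [8,56,0,0,0,0,0],
    [10,70,0,0,0,0,0],
  ],
)

```text
time_s: 4.5
tcp_pos: [0.5668, 0.1034, 0.0943]
eef_rot: [-158.7, 90.0, -166.7]
contact_force: [-2.7, -2.7, 1.1]
gripper_width: 0.0003
```

Request:
carry_out(
  moves=[
    [1.4,10,0,0,0,0,0],
    [2.8,20,0,0,0,0,0],
    [4.2,30,0,0,0,0,0],
    [5,36,0,0,0,0,0],
    [6,42,0,0,0,0,0],
  ],
)

```text
time_s: 5.0
tcp_pos: [0.5731, 0.1448, 0.0945]
eef_rot: [-138.7, 90.0, -146.6]
contact_force: [-1.9, -2.1, -1.7]
gripper_width: 0.0006
```

Creep to the stop.

Request:
carry_out(
  moves=[
    [0.5,4,0,0,0,0,0],
    [1.1,8,0,0,0,0,0],
    [1.6,12,0,0,0,0,0],
    [2.2,16,0,0,0,0,0],
    [2.2,16,0,0,0,0,0],
  ],
)

```text
time_s: 5.5
tcp_pos: [0.5757, 0.1611, 0.0947]
eef_rot: [43.6, 89.9, 35.7]
contact_force: [-0.1, 1.2, -0.7]
gripper_width: 0.0007
```

Request:
carry_out(
  moves=[
    [0.3,2,0,0,0,0,0],
    [0.6,4,0,0,0,0,0],
    [0.8,6,0,0,0,0,0],
    [0.8,6,0,0,0,0,0],
  ],
)

```text
time_s: 5.9
tcp_pos: [0.5764, 0.1667, 0.0947]
eef_rot: [35.4, 90.0, 27.4]
contact_force: [0.7, -1.8, -0.4]
gripper_width: 0.0002
```

Request:
carry_out(
  moves=[
    [0.3,2,0,0,0,0,0],
    [0.6,4,0,0,0,0,0],
    [0.8,6,0,0,0,0,0],
    [0.8,6,0,0,0,0,0],
  ],
)

```text
time_s: 6.3
tcp_pos: [0.577, 0.172, 0.0947]
eef_rot: [-80.2, 89.9, -88.2]
contact_force: [1.1, -5.1, 0.5]
gripper_width: 0.0005
```

Request:
carry_out(
  moves=[
    [0.3,2,0,0,0,0,0],
    [0.6,4,0,0,0,0,0],
    [0.6,4,0,0,0,0,0],
  ],
)

```text
time_s: 6.6
tcp_pos: [0.5767, 0.1723, 0.0947]
eef_rot: [-105.5, 89.6, -113.5]
contact_force: [3.4, -20.0, 4.9]
gripper_width: 0.0004
```

Request:
carry_out(
  moves=[
    [-3,-25,0,0,0,0,0],
    [-3,-25,40,0,0,0,0],
    [-3,-25,85,0,0,0,0],
    [-3,-60,130,0,0,0,0],
    [-3,-105,135,0,0,0,0],
  ],
)

```text
time_s: 7.1
tcp_pos: [0.5769, 0.0738, 0.2347]
eef_rot: [28.9, 89.5, 21.1]
contact_force: [0.8, -0.4, -0.3]
gripper_width: 0.0004
```

Request:
carry_out(
  moves=[
    [0,-48,0,0,0,0,0],
    [0,-96,0,0,0,0,0],
    [0,-144,0,0,0,0,0],
    [0,-192,0,0,0,0,0],
    [0,-240,0,0,0,0,0],
  ],
)

```text
time_s: 7.6
tcp_pos: [0.5745, -0.1694, 0.2298]
eef_rot: [36.4, 89.9, 28.4]
contact_force: [0.8, 1.5, -0.1]
gripper_width: 0.0001
```

```bash
python3 - <<'E'
from h import *
t=r.capture("top"); s=r.capture("side")
cv2.imwrite("pics/top1.png",t);cv2.imwrite("pics/side1.png",s)
t=cv2.resize(t[180:310,180:360],None,fx=4.4,fy=4.4,interpolation=cv2.INTER_CUBIC)
cv2.imwrite("pics/e.png",cv2.convertScaleAbs(t,alpha=1.6))
E
```

```text
(no output)
```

View pics/e.png

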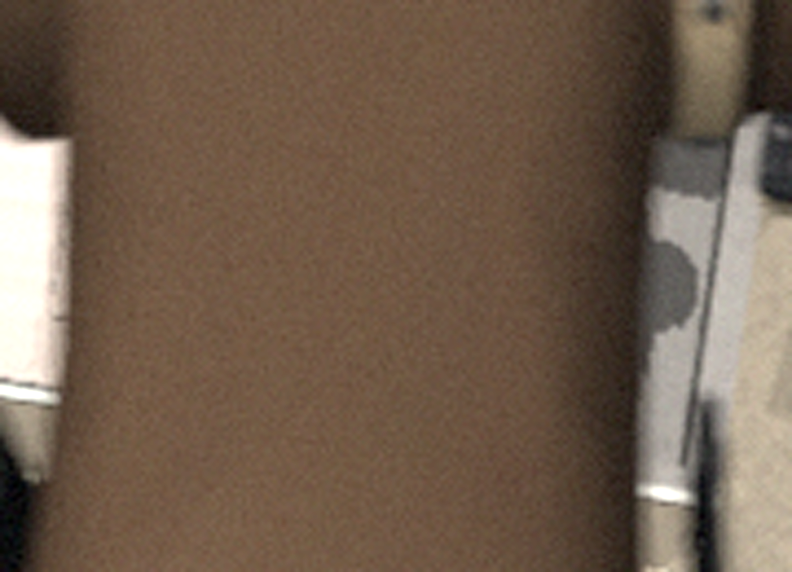

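The arm still covers the well. The stop itself was clear in the force reading: 20 N at TCP y = 0.172. I'll swing farther away.

Request:
carry_out(
  moves=[
    [-10,-48,0,0,0,0,0],
    [-20,-96,0,0,0,0,0],
    [-30,-144,0,0,0,0,0],
    [-40,-192,0,0,0,0,0],
    [-50,-240,0,0,0,0,0],
  ],
)

```text
time_s: 8.2
tcp_pos: [0.5246, -0.4092, 0.2296]
eef_rot: [20.9, 89.9, 13.0]
contact_force: [1.2, 0.6, 0.5]
gripper_width: 0.0006
```

```bash
python3 - <<'E'
from h import *
t=r.capture("top"); s=r.capture("side")
cv2.imwrite("pics/top2.png",t);cv2.imwrite("pics/side2.png",s)
t=cv2.resize(t[180:310,180:360],None,fx=4.4,fy=4.4,interpolation=cv2.INTER_CUBIC)
cv2.imwrite("pics/f.png",cv2.convertScaleAbs(t,alpha=1.6))
E
```

```text
(no output)
```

View pics/f.png

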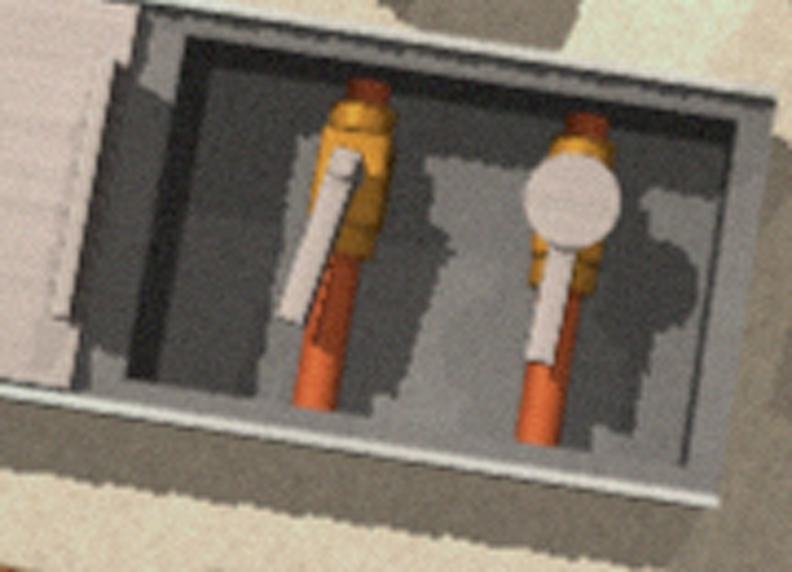

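The well is open and the cover is against its stop. The tagged lever is the right-hand one, at y = −55: plate at crop (573,200), end at (540,360). The plain lever runs from pivot (345,160) to end (290,318).

```bash
python3 - <<'E'
from h import *
p=np.load("box.npy")
f=lambda u,v,z:w2b(p,ray("top",(180+u/4.4,180+v/4.4),z))[0].round(4)
print("tag piv",f(573,200,.0725),"end",f(540,360,.068)," plain",f(345,165,.07),f(290,320,.068))
print("lip",f(87,190,.107))
print("well corners",f(190,40,.075),f(738,122,.075),f(683,465,.075))
print("tcp at stop",w2b(p,[.5767,.1723,.095]))
E
```

```text
tag piv [ 0.0324 -0.0536  0.0725] end [-0.0372 -0.0506  0.068 ]  plain [0.0322 0.0454 0.07  ] [-0.0372  0.0574  0.068 ]
lip [-0.0002  0.1433  0.107 ]
well corners [0.0744 0.1196 0.075 ] [ 0.0765 -0.1181  0.075 ] [-0.0718 -0.1172  0.075 ]
tcp at stop [[8.39830161e-07 1.25183646e-01 9.50000000e-02]]
```

```bash
python3 - <<'E'
from h import *
p=np.load("box.npy"); a,b=9.5,15
s=b2w(p,[-.0305,-.086,.056])[0]
print("start",s,"shift from now",(s-r.get_state()["tcp_pos"])*1e3)
for d in range(0,101,10):
    t=np.radians(d); rho=52+11*min(d,90)/90
    c=np.array([31,-54.5])+rho*np.array([-np.cos(t),np.sin(t)])-6*np.array([np.sin(t),np.cos(t)])-[a,b]
    w=b2w(p,[*c/1e3,.056])[0]; print(d,c.round(1),((w-s)*1e3).round(1)[:2])
E
```

```text
start [ 0.5173427  -0.03265254  0.056     ] shift from now [  -5.82930423  379.71392673 -172.65776693]
0 [-30.5 -75.5] [ 1.4 10.4]
10 [-32.  -66.2] [ 1.3 19.8]
20 [-31.7 -56.5] [ 2.9 29.4]
30 [-29.7 -46.9] [ 6.2 38.7]
40 [-25.9 -37.5] [11.2 47.4]
50 [-20.4 -28.8] [17.8 55.2]
60 [-13.4 -21.1] [25.9 61.9]
70 [ -4.8 -14.6] [35.3 67.1]
80 [ 4.9 -9.7] [45.6 70.7]
90 [15.5 -6.5] [56.5 72.4]
100 [26.5 -6.4] [67.5 71. ]
```

Request:
carry_out(
  moves=[
    [-1,48,0,0,0,0,0],
    [-2,96,0,0,0,0,0],
    [-3,144,0,0,0,0,0],
    [-4,192,0,0,0,0,0],
    [-5,240,0,0,0,0,0],
  ],
)

```text
time_s: 8.8
tcp_pos: [0.5194, -0.1655, 0.2296]
eef_rot: [40.7, 89.9, 32.8]
contact_force: [1.3, -0.2, 0.4]
gripper_width: 0.0001
```

Request:
carry_out(
  moves=[
    [0,48,0,0,0,0,0],
    [-1,96,0,0,0,0,0],
    [-1,140,0,0,0,0,0],
    [-1,140,0,0,0,0,0],
    [-1,140,-30,0,0,0,0],
  ],
)

```text
time_s: 9.3
tcp_pos: [0.5212, -0.0254, 0.203]
eef_rot: [20.6, 89.5, 12.8]
contact_force: [0.2, 0.2, -1.0]
gripper_width: 0.0002
```

Request:
carry_out(
  moves=[
    [0,0,-30,0,0,0,0],
    [0,0,-60,0,0,0,0],
    [0,0,-90,0,0,0,0],
    [0,0,-90,0,0,0,0],
    [0,0,-90,0,0,0,0],
  ],
)

```text
time_s: 9.8
tcp_pos: [0.5186, -0.028, 0.11]
eef_rot: [-133.8, 90.0, -141.7]
contact_force: [0.6, -1.0, 0.7]
gripper_width: -0.0
```

Request:
carry_out(
  moves=[
    [-1,-5,0,0,0,0,0],
    [-1,-5,-18,0,0,0,0],
    [-1,-5,-36,0,0,0,0],
    [-1,-5,-53,0,0,0,0],
    [-1,-5,-53,0,0,0,0],
  ],
)

```text
time_s: 10.3
tcp_pos: [0.517, -0.0335, 0.0562]
eef_rot: [-168.2, 89.9, -176.2]
contact_force: [-0.5, -0.2, 0.4]
gripper_width: 0.0006
```

Request:
carry_out(
  moves=[
    [0.7,5,0,0,0,0,0],
    [1.4,10,0,0,0,0,0],
    [1.4,15,0,0,0,0,0],
    [1.3,20,0,0,0,0,0],
    [1.3,20,0,0,0,0,0],
  ],
)

```text
time_s: 10.8
tcp_pos: [0.519, -0.0125, 0.057]
eef_rot: [27.8, 89.9, 19.9]
contact_force: [0.1, -0.3, -0.5]
gripper_width: 0.0004
```

Request:
carry_out(
  moves=[
    [0.8,5,0,0,0,0,0],
    [1.6,10,0,0,0,0,0],
    [3.2,14,0,0,0,0,0],
    [5,19,0,0,0,0,0],
  ],
)

```text
time_s: 11.2
tcp_pos: [0.5235, 0.0059, 0.0563]
eef_rot: [-148.5, 90.0, -156.5]
contact_force: [-0.5, -3.2, 1.1]
gripper_width: 0.0007
```

Request:
carry_out(
  moves=[
    [2.5,4.5,0,0,0,0,0],
    [5,9,0,0,0,0,0],
    [8,13,0,0,0,0,0],
    [12,17,0,0,0,0,0],
  ],
)

```text
time_s: 11.6
tcp_pos: [0.5356, 0.023, 0.0563]
eef_rot: [-160.0, 90.0, -168.0]
contact_force: [-1.0, -3.7, 0.6]
gripper_width: 0.0005
```

Request:
carry_out(
  moves=[
    [4,3.5,0,0,0,0,0],
    [8,6.5,0,0,0,0,0],
    [12.5,9.5,0,0,0,0,0],
    [17.5,12,0,0,0,0,0],
  ],
)

```text
time_s: 12.0
tcp_pos: [0.5533, 0.035, 0.0564]
eef_rot: [-165.2, 90.0, -173.2]
contact_force: [-1.9, -2.4, 0.1]
gripper_width: 0.0003
```

Request:
carry_out(
  moves=[
    [5,2,0,0,0,0,0],
    [10,3.5,0,0,0,0,0],
    [14,4.5,0,0,0,0,0],
    [18,5,0,0,0,0,0],
    [18,5,0,0,0,0,0],
  ],
)

```text
time_s: 12.5
tcp_pos: [0.5721, 0.04, 0.0565]
eef_rot: [30.0, 89.9, 22.1]
contact_force: [-0.2, -0.5, -1.0]
gripper_width: 0.0005
```

Request:
carry_out(
  moves=[
    [1.5,0,0,0,0,0,0],
    [3,0,0,0,0,0,0],
    [3,0,0,0,0,0,0],
  ],
)

```text
time_s: 12.8
tcp_pos: [0.5744, 0.04, 0.0565]
eef_rot: [49.6, 90.0, 41.7]
contact_force: [-2.5, 0.6, -0.2]
gripper_width: 0.0006
```

Request:
carry_out(
  moves=[
    [1.5,-0.2,0,0,0,0,0],
    [3,-0.4,0,0,0,0,0],
    [3,-0.4,0,0,0,0,0],
  ],
)

```text
time_s: 13.1
tcp_pos: [0.5749, 0.0398, 0.0563]
eef_rot: [-176.3, 89.8, 175.7]
contact_force: [-10.7, 5.4, 7.4]
gripper_width: 0.0005
```

Request:
carry_out(
  moves=[
    [1.5,0,0,0,0,0,0],
    [1.5,0,0,0,0,0,0],
    [1.5,0,0,0,0,0,0],
  ],
)

```text
time_s: 13.4
tcp_pos: [0.575, 0.0397, 0.0562]
eef_rot: [-172.6, 89.7, 179.4]
contact_force: [-16.7, 7.1, 11.4]
gripper_width: 0.0003
```

Request:
carry_out(
  moves=[
    [-10,1,0,0,0,0,0],
    [-18,1,0,0,0,0,0],
    [-18,1,45,0,0,0,0],
    [-18,1,90,0,0,0,0],
    [-18,1,135,0,0,0,0],
  ],
)

```text
time_s: 13.9
tcp_pos: [0.5608, 0.0402, 0.1934]
eef_rot: [2.6, 89.9, -5.4]
contact_force: [0.9, 0.5, 0.4]
gripper_width: 0.0007
```

Request:
carry_out(
  moves=[
    [0,-30,40,0,0,0,0],
    [0,-78,40,0,0,0,0],
    [0,-126,40,0,0,0,0],
    [0,-174,40,0,0,0,0],
    [0,-222,40,0,0,0,0],
  ],
)

```text
time_s: 14.4
tcp_pos: [0.5608, -0.1836, 0.2322]
eef_rot: [-2.5, 89.9, -10.5]
contact_force: [1.1, -0.2, -0.2]
gripper_width: 0.0002
```

Request:
carry_out(
  moves=[
    [0,-48,0,0,0,0,0],
    [0,-96,0,0,0,0,0],
    [0,-144,0,0,0,0,0],
    [0,-192,0,0,0,0,0],
    [0,-230,0,0,0,0,0],
  ],
)

```text
time_s: 14.9
tcp_pos: [0.5604, -0.4146, 0.2316]
eef_rot: [-39.8, 89.9, -47.8]
contact_force: [0.8, -0.4, 0.1]
gripper_width: 0.0007
```

```bash
python3 - <<'E'
from h import *
t=r.capture("top"); s=r.capture("side")
cv2.imwrite("pics/top3.png",t);cv2.imwrite("pics/side3.png",s)
d=cv2.absdiff(cv2.imread("pics/top0.png"),t).max(2)
t2=cv2.resize(t[180:310,180:360],None,fx=4.4,fy=4.4,interpolation=cv2.INTER_CUBIC)
cv2.imwrite("pics/g.png",cv2.convertScaleAbs(t2,alpha=1.6))
E
```

```text
(no output)
```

View pics/g.png

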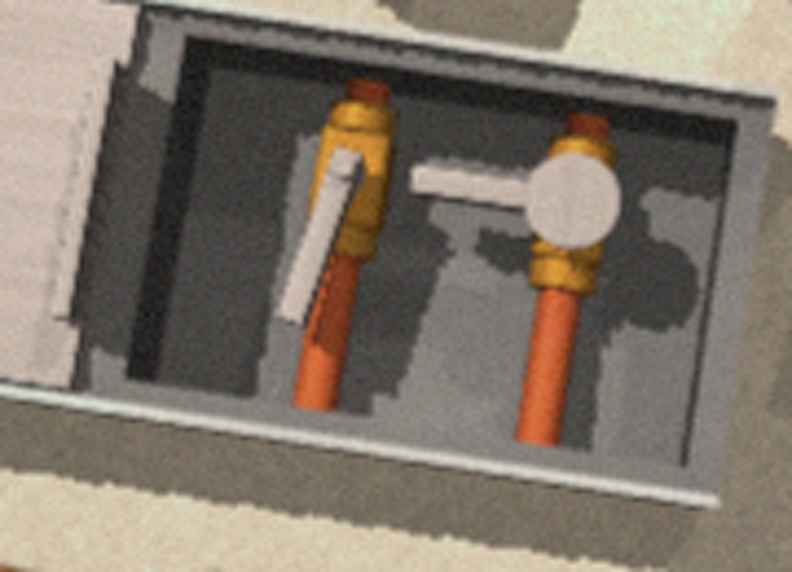

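View pics/top3.png

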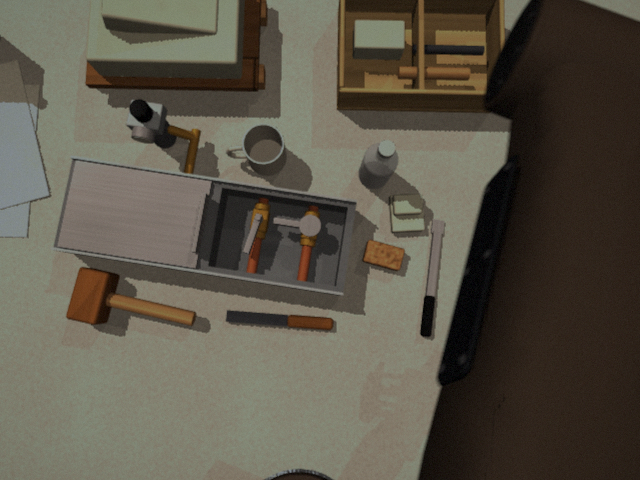

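```bash
python3 - <<'E'
from h import *
p=np.load("box.npy")
f=lambda u,v,z:w2b(p,ray("top",(180+u/4.4,180+v/4.4),z))[0]
P=f(573,200,.0725);E=f(412,179,.068);d=E-P;print(P,E,np.arctan2(d[1],-d[0]))
# tag edge to end: blade axis from two points on it
A=f(522,190,.068);d=E-A;print(np.arctan2(d[1],-d[0]))
E
```

```text
[ 0.03236395 -0.05363357  0.0725    ] [0.03104318 0.01621104 0.068     ] 1.551888351030845
1.5121903031682586
```

```bash
python3 -c "
from plant import r
print(r.close_job())"
```

```text
the job is handed in; nothing more can be done
None
```

The tagged valve is shut and the cover is open, and I handed the job in at about 15 s on the robot's clock.

- **Cover:** I pushed it by its lip with the shut fingertips until it met its stop, where the force rose to 20 N and the tool stopped moving. The picture puts the lip at box y ≈ 143 mm, against 144 mm at full travel.
- **Tagged lever:** I swept it clockwise until the force rose to about 17 N and the tool stopped moving. The line from pivot to end measures 1.55 rad. A second estimate along the short visible length of blade gave 1.51 rad. Both are above the 1.45 rad needed.
- **Plain lever, tools and other things:** comparing the pictures by eye, they look where they began. I did not measure their positions.
- **Arm:** it ended clear of everything, at z ≈ 0.23 m with no contact force.

My fit of the box's position left up to about 2 pixels of error at its corners. Later checks against the well corners and the lip agreed to about 3 mm.

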